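# Set out the vessels in front of their stock containers

### The arm

A 6-joint arm with a two-finger parallel gripper is mounted at the origin on a cart in front of the work surface, level with it; the furniture and walls round the work are solid. World frame = base frame: x ahead of the robot, y to its left, z up, the work surface at z = 0. Lengths are in m, angles in rad, forces in N, time in s.
With the tool pointing down it reaches from about 0.325 to 0.9 m from the base axis. Payload 6.1 kg.
Tool frame: the origin (TCP) lies midway between the tips of the shut fingers; the grasp point (between the pads) lies 19 mm behind it (pinch_z is the distance from the TCP to the grasp point, in m); z points along the fingers, y is the line along which they close (so a half turn about z gives the same grasp; the last joint's range is limited). The gripper opens to 87 mm and grips with 3 to 60 N. Pads are 19 mm wide; open, the fingers measure 117 mm over their backs; the gripper's body (75 mm by 190 mm) begins 51 mm behind the grasp point.
Start: joints at [1.031, 0.22, 1.526, -0, 1.395, -0.126], TCP at [0.251, 0.572, 0.223] pointing down, gripper open.
Joint ranges: [-2.98, 2.98], [-0.91, 2.08], [0.09, 2.57], [-1.24, 4.39], [0.2, 2.65], [-2.68, 2.68]. Speed limits (rad/s): [2.57, 2.57, 3.01, 3.14, 3.14, 3.14].

### API

Orientations are given as a unit quaternion [x, y, z, w].
In Python, from cell import * gives the robot as it stands.
- The arm moves only by the tool jog_arm, never from a script. Its arguments are lists of equal length, an entry for each row: "dr": the turn, a rotation vector about the world's x, y, z in degrees, a list of three; "delta_pos": the shift along the world's x, y, z in cm, a list of three; "gripper": the finger opening in cm, from 0 to 8.7. In form: {"dr": [[ax, ay, az], ...], "delta_pos": [[dx, dy, dz], ...], "gripper": [gripper, ...]}. A call has 1 to 10 rows; each row is the pose to reach, as a shift and turn from the pose commanded when the call began; what a row does not reach only later rows make up. A row lasts 1/8 s, in which the tool goes at most 62.5 mm and 10.7 degrees, less where a joint would pass 70% of its speed; a pose out of reach is approached as far as the arm can. A call with a gripper value outside its range is refused whole. The fingers move at their own pace and stop on an object; "force" is the grip in N (left out, the last holds). Time passes only in rows, so rows that repeat a pose let the fingers close. It gives the time, the measured TCP pose, the force, the opening and the grip force at its end, in the units of the state.
- get_state(): the state, without advancing time (a new reading comes with each control period).
- snapshot(name): name is "side" or "top" or "wrist"; returns a dict with "frame" (384x512x3 uint8, red, green, blue), "vertical_fov" (degrees; the focal length in pixels is half the picture's height over the tangent of half this angle, whatever the lens; pixels are square), "cx", "cy" (the principal point, pixels), "world_from_camera" (4x4, takes a point from camera to world coordinates). Camera axes: x right, y up, looking along -z (the intrinsics and any distortion apply to the point x, -y, -z); pixel columns grow to the right and rows downward; lengths in m; the calibration is good to about 2 mm. A picture is of the moment at which its call begins. There is no depth.
- finish_job(): hands the job in; it is judged then, once.
The state is a dict: "time": time; "q": joint angles; "dq": joint speeds; "tau": joint torques, N m; "eef_pos": TCP position; "tcp_rot": TCP orientation; "wrist_force": force on the tool from outside, world axes, zero at the start; "moment": the same for the moment, N m; "finger_gap": finger opening in m; "grasp_force": force on a finger pad.
Only numpy, scipy, OpenCV 4.12 (cv2) and the standard library are available. Lean on these libraries where they do the work, as an engineer would, in place of code of your own. Each camera call takes 0.05 s, during which the arm holds its last target. There are 200 camera calls.

### The job

Set out the bench for dispensing: centre the white porcelain crucible on the ring in front of the brown bottle, the blue tube on the ring in front of the blue-capped clear bottle, and the covered dish on the ring in front of the black jar, then stand the red stopper, narrow end down as it is, in the middle of the dish's lid. Keep everything upright, and leave the large beaker, the foam block and the pen where they are.

Things in the scene. Friction and masses are not known exactly. Their poses are not given: they have to be found in the camera images.
- blue_tube: Blue plastic sample tube standing upright on its foot, 25 mm across, 68 mm tall; takes a grasp across its body 30 to 50 mm up, where it is about 22 mm across. Origin at the centre of its underside, z up along the tube. 0.03 kg.
- crucible: White porcelain crucible: a small opaque open cup standing upright, 47 mm across at the rim, 46 mm across 40 mm up, narrowing to 43 mm near the foot, 50 mm tall, wall 3 mm; grasp it across the outside 25 to 40 mm up. Origin at the centre of its underside, z up. 0.06 kg.
- dish: Low round glass dish with its lid on, lying flat. Glass, 64 mm across and 16 mm tall to look at, but contact is made at 58 mm across and 12 mm height (the flat lid inside its rim, where a thing set on it stands): pick it by the fingertips across the rim, close to the table. Origin at the centre of its underside, z up. 0.06 kg.
- red_stopper: Small solid dark-red rubber stopper standing on its narrow end: 25 mm across at the top, about 20 mm at the bottom, 24 mm tall. Origin at the centre of its underside, z up. 0.012 kg.
- ring_clear (a point): Centre of the white ring (72 mm across its middle line, 2 mm wide, printed flat) on the front part of the grey mat that carries the clear bottle with the blue cap (63 mm across, 141 mm tall above the mat). The point lies on the mat's top face, 4 mm above the bench. The mat (210 x 92 x 4 mm) is fixed; the point's x axis runs along the mat from the ring to the container, whose upright axis stands 115 mm from the ring's centre along that x; z is up.
- ring_brown (a point): Centre of the white ring (72 mm across its middle line, 2 mm wide, printed flat) on the front part of the grey mat that carries the brown bottle with the black cap (86 mm across, 180 mm tall above the mat). The point lies on the mat's top face, 4 mm above the bench. The mat (210 x 92 x 4 mm) is fixed; the point's x axis runs along the mat from the ring to the container, whose upright axis stands 115 mm from the ring's centre along that x; z is up.
- ring_black (a point): Centre of the white ring (72 mm across its middle line, 2 mm wide, printed flat) on the front part of the grey mat that carries the squat black jar with the wide black cap (78 x 85 mm, 149 mm tall above the mat). The point lies on the mat's top face, 4 mm above the bench. The mat (210 x 92 x 4 mm) is fixed; the point's x axis runs along the mat from the ring to the container, whose upright axis stands 115 mm from the ring's centre along that x; z is up.
- big_beaker: Bystander, to be left alone: a large clear glass beaker, 73 mm across, 94 mm tall, standing near the right front of the bench. Origin at the centre of its underside.
- foam_block: Bystander, to be left alone: off-white foam block, 63 x 88 x 45 mm, lying at the left. Origin at the centre of its underside.
- pen: Bystander, to be left alone: marker pen with white barrel and black cap, 133 mm long along its y, 13 mm thick, lying at the left front of the bench. Origin at the centre of its underside.

How it is judged:
At the end, for the whole second after the job is handed in: Crucible, tube and dish stand upright on the mats, centred within 14 mm on the ring in front of the brown bottle, the clear blue-capped bottle and the black jar; the stopper stands upright on the dish, within 13 mm of its centre; all released and at rest (horizontal distance between blue_tube and ring_clear below 0.014 m and z of blue_tube in the frame of ring_clear between -0.004 and 0.006 m and angle between each of blue_tube, crucible, dish, red_stopper's own z axis and vertical below 0.1 rad and linear speed of each of blue_tube, crucible, dish, red_stopper below 0.02 m/s and horizontal distance between crucible and ring_brown below 0.014 m and z of crucible in the frame of ring_brown between -0.004 and 0.006 m and horizontal distance between dish and ring_black below 0.014 m and z of dish in the frame of ring_black between -0.004 and 0.006 m and horizontal distance between red_stopper and dish below 0.013 m and z of red_stopper in the frame of dish between 0.008 and 0.018 m); the robot touches nothing.
It fails at once if the crucible, the tube, the dish or the stopper is tipped by more than about 40 degrees (angle between any of blue_tube, crucible, dish, red_stopper's own z axis and vertical above 0.7 rad).
It fails at once if the large beaker, the foam block or the pen is moved by more than 20 mm (distance of any of big_beaker, foam_block, pen from where it was at the start of the episode above 0.02 m).
It also fails if it takes over 107 s, if anything falls off the work surface, if the arm or the gripper's body presses on something with over 40 N, if the wrist force passes 120 N, or if a joint passes its speed limit or range.

## Working session

There is one attempt and no reset: what is moved stays moved. The work goes in short steps, Python scripts to look and compute and a tool call to move; the robot and the scene stay as the last step left them, time stands still between calls to the robot, and variables do not carry over. Pictures are saved under pics/ and viewed, at most 16 in all, crops included, and the job is handed in when it is done.

Besides the shell and the picture viewer there is one more tool, called as a command line: name --argument value ..., lists and objects as JSON in quotes. jog_arm: Moves the arm, as the interface text tells. Its arguments: {"type":"object","properties":{"dr":{"type":"array"},"delta_pos":{"type":"array"},"gripper":{"type":"array"},"force":{"type":"number"}},"required":["dr","delta_pos","gripper"]}

```bash
mkdir -p pics; cat > h.py <<'E'
from cell import *
import numpy as np, cv2
def snap(n,f=None):
    s=snapshot(n)
    if f: cv2.imwrite('pics/'+f,s['frame'][:,:,::-1])
    return s
def ray(s,u,v):
    f=s['frame'].shape[0]/2/np.tan(np.radians(s['vertical_fov'])/2)
    T=np.array(s['world_from_camera'])
    d=T[:3,:3]@np.array([(u-s['cx'])/f,-(v-s['cy'])/f,-1]); return T[:3,3],d
def at(s,u,v,z):
    o,d=ray(s,u,v); return o+d*(z-o[2])/d[2]
def px(s,p):
    f=s['frame'].shape[0]/2/np.tan(np.radians(s['vertical_fov'])/2)
    T=np.array(s['world_from_camera']); c=T[:3,:3].T@(np.array(p)-T[:3,3])
    return s['cx']+f*c[0]/-c[2], s['cy']-f*c[1]/-c[2]
E
python3 - <<'E'
from h import *
ims=[]
for n in ['top','side','wrist']:
    s=snap(n,n+'0.png'); print(n,{k:(np.round(v,3).tolist() if k!='frame' else 0) for k,v in s.items()})
print(get_state())
E
```

```text
top {'frame': 0, 'vertical_fov': 57.934, 'cx': 259.84, 'cy': 196.289, 'world_from_camera': [[-0.002, 0.996, -0.092, 0.4], [-1.0, -0.002, -0.006, -0.006], [-0.007, 0.092, 0.996, 1.274], [0.0, 0.0, 0.0, 1.0]]}
side {'frame': 0, 'vertical_fov': 47.212, 'cx': 264.758, 'cy': 194.517, 'world_from_camera': [[0.902, 0.256, -0.348, 0.017], [-0.432, 0.518, -0.738, -0.975], [-0.009, 0.816, 0.578, 0.819], [0.0, 0.0, 0.0, 1.0]]}
wrist {'frame': 0, 'vertical_fov': 58.259, 'cx': 255.661, 'cy': 194.95, 'world_from_camera': [[0.403, -0.887, -0.227, 0.19], [0.915, 0.39, 0.102, 0.599], [-0.002, -0.249, 0.968, 0.384], [0.0, 0.0, 0.0, 1.0]]}
{'time': 0.15, 'q': array([ 1.03090916e+00,  2.21063057e-01,  1.52730825e+00, -3.23543029e-06,
        1.39468645e+00, -1.26090426e-01]), 'dq': array([ 0.00118265, -0.0025705 , -0.00170832, -0.00010802,  0.00071394,
       -0.00018017]), 'tau': array([-4.93416992e-04, -4.95189607e+01, -3.87882364e+01,  6.99243438e-02,
        5.31184010e-02, -5.16169064e-05]), 'eef_pos': array([0.25106864, 0.57185759, 0.22169855]), 'tcp_rot': array([ 2.05425077e-01,  9.78672571e-01, -6.92836691e-04, -2.37944822e-04]), 'wrist_force': array([-0.67402825,  0.63704029, -0.67870753]), 'moment': array([-0.01427645,  0.03753557,  0.00958929]), 'grasp_force': 0.0, 'finger_gap': 0.0871119875383743}
```

View pics/top0.png

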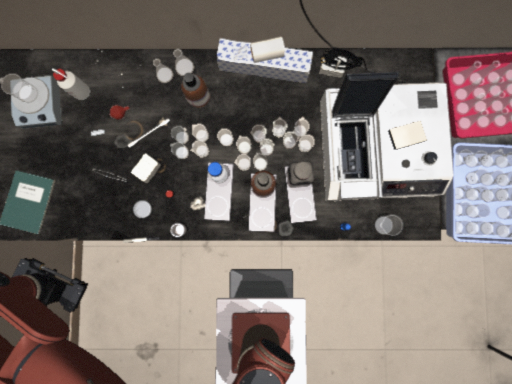

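View pics/side0.png

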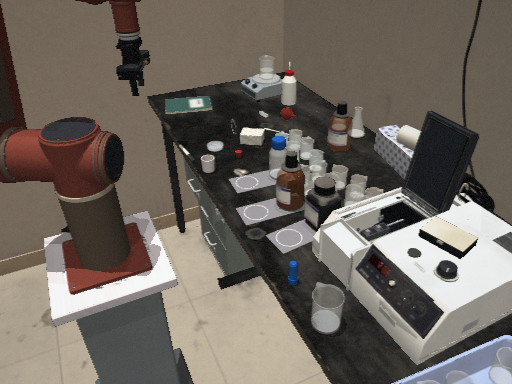

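The top view shows the mats at about (218,195), (263,205) and (300,195), the crucible at (178,230), the stopper at (169,194), the tube at (346,227) and the foam block at (146,167). Two discs could be the dish: (142,209) and (286,229). I'll zoom in to tell them apart.

```bash
python3 - <<'E'
import cv2,numpy as np
t=cv2.imread('pics/top0.png')[140:250,115:375]
a=cv2.resize(t,None,fx=3,fy=3,interpolation=cv2.INTER_CUBIC)
s=cv2.imread('pics/side0.png')[125:285,190:350]
w=cv2.imread('pics/side0.png')[125:215,190:300]
b=np.zeros((270,780,3),np.uint8); x=cv2.resize(w,None,fx=3,fy=3); b[:270,:330]=x
y=cv2.resize(cv2.imread('pics/side0.png')[205:295,220:350],None,fx=3,fy=3); b[:,340:730]=y
cv2.imwrite('pics/c1.png',np.vstack([a,b]))
E
```

```text
(no output)
```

View pics/c1.png

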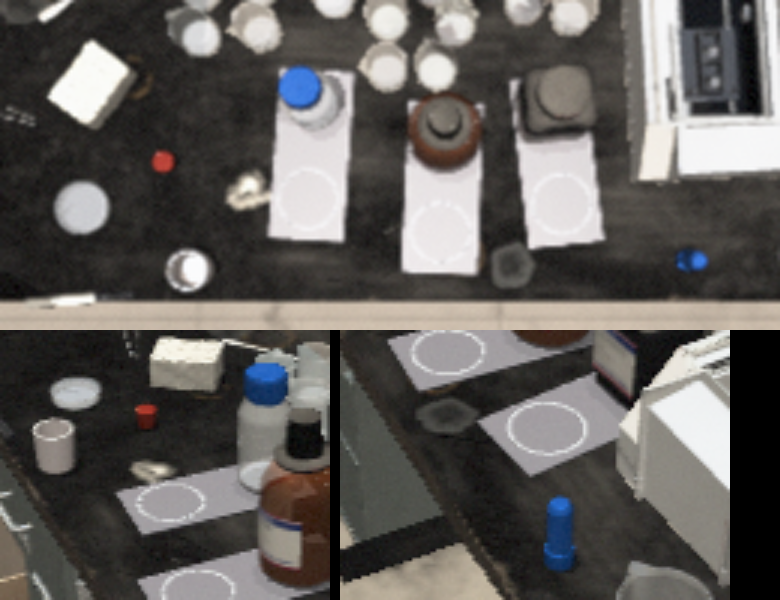

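The dish is the pale disc at (142,209), and the thing at (286,229) is a dark weighing boat. Next I'll measure everything.

```bash
python3 - <<'E'
from h import *
S={n:snap(n) for n in ['top','side']}
def blob(n,seed,fn,r=14):
    s=S[n]; im=s['frame'].astype(int); m=fn(im).astype(np.uint8)
    w=np.zeros_like(m); x,y=map(int,seed); w[y-r:y+r,x-r:x+r]=1; m*=w
    k,l,st,c=cv2.connectedComponentsWithStats(m)
    i=1+np.argmax(st[1:,4]); return c[i],st[i]
red=lambda I:(I[...,0]>90)&(I[...,0]>1.8*I[...,1])
blue=lambda I:(I[...,2]>100)&(I[...,2]>1.6*I[...,0])
br=lambda I:I.min(2)>110
for nm,n,seed,fn,z,r in [('stop','top',(169,194),red,.015,8),('stop','side',(239,153),red,.012,8),
  ('tube','top',(346,227),blue,.034,12),('tube','side',(293,272),blue,.034,18),
  ('dish','top',(142,209),br,.012,13),('dish','side',(215,146),br,.01,12),
  ('cruc','top',(178,230),br,.045,11),('cruc','side',(208,163),br,.025,13)]:
    c,st=blob(n,seed,fn,r); print(nm,n,c.round(1),st.tolist(),at(S[n],*c,z).round(4))
c,st=blob('side',(293,272),blue,18)
print('tube base', at(S['side'],st[0]+st[2]/2,st[1]+st[3]-2,0).round(3))
# rings: bright thin pixels above local background
for nm,sd in [('clear',{'top':(217.7,206.3),'side':(246.5,182.5)}),('brown',{'top':(262.3,217),'side':(256,212)}),('black',{'top':(302.3,207.7),'side':(292,237.5)})]:
  for n in sd:
    s=S[n]; g=cv2.cvtColor(s['frame'],cv2.COLOR_RGB2GRAY).astype(np.float32)
    th=g-cv2.medianBlur(g.astype(np.uint8),7)
    o=at(s,*sd[n],.004); pts=[]
    for a in np.arange(0,2*np.pi,.1):
        best=max(((cv2.getRectSubPix(th.astype(np.float32),(1,1),tuple(map(float,px(s,o+np.array([np.cos(a),np.sin(a),0])*R))))[0,0],R) for R in np.arange(.026,.047,.001)))
        if best[0]>10: pts.append((o+np.array([np.cos(a),np.sin(a),0])*best[1])[:2])
    P=np.array(pts); A=np.c_[2*P,np.ones(len(P))]; q=np.linalg.lstsq(A,(P**2).sum(1),rcond=None)[0]
    print(nm,n,len(P),q[:2].round(4),'R',np.sqrt(q[2]+q[:2]@q[:2]).round(4),'hand',o.round(3))
# containers direction, foam etc
t=S['top']
for nm,u,v,z in [('boat',286,229,0),('beaker',389,225,.05),('penL',115+30/3,240,.01),('penR',115+95/3,239,.01),('foam',146,167,.045),('clamp',198,203,.01),('clearcap',215,169,.141),('browncap',263,180,.184),('blackcap',303,170,.15)]: print(nm,at(t,u,v,z).round(3))
E
```

```text
stop top [168.9 193.3] [166, 190, 7, 8, 43] [0.5284 0.3344 0.015 ]
stop side [238.3 151. ] [235, 150, 7, 3, 19] [0.5344 0.3489 0.012 ]
tube top [347.5 226.5] [345, 224, 6, 6, 32] [ 0.4062 -0.3093  0.034 ]
tube side [292.4 270.6] [288, 260, 9, 23, 123] [ 0.409  -0.2982  0.034 ]
dish top [141.8 208.9] [133, 201, 18, 17, 246] [0.4717 0.433  0.012 ]
dish side [214.7 145.5] [207, 141, 16, 11, 140] [0.4718 0.4306 0.01  ]
cruc top [177.5 229.4] [170, 223, 15, 14, 147] [0.397  0.2932 0.045 ]
cruc side [207.4 162.5] [201, 154, 14, 19, 185] [0.3981 0.3013 0.025 ]
tube base [ 0.409 -0.301  0.   ]
clear top 6 [0.4827 0.1628] R 0.037 hand [0.481 0.157 0.004]
clear side 63 [0.483  0.1581] R 0.0362 hand [0.482 0.154 0.004]Traceback (most recent call last):
  File "<stdin>", line 27, in <module>
    return umr_sum(a, axis, dtype, out, keepdims, initial, where)
numpy.exceptions.AxisError: axis 1 is out of bounds for array of dimension 1
```

View pics/wrist0.png

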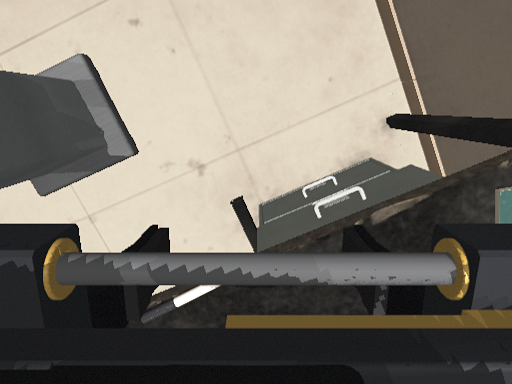

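The wrist view shows mainly floor and the drawer front; the gripper covers its lower part. I'll finish the ring measurement.

```bash
python3 - <<'E'
from h import *
S={n:snap(n) for n in ['top','side']}
for nm,sd in [('clear',{'top':(217.7,206.3),'side':(246.5,182.5)}),('brown',{'top':(262.3,217),'side':(256,212)}),('black',{'top':(302.3,207.7),'side':(292,237.5)})]:
  for n in sd:
    s=S[n]; g=cv2.cvtColor(s['frame'],cv2.COLOR_RGB2GRAY)
    th=(g.astype(np.float32)-cv2.medianBlur(g,7))
    o=at(s,*sd[n],.004); pts=[]
    for a in np.arange(0,2*np.pi,.1):
        best=max(((cv2.getRectSubPix(th,(1,1),tuple(map(float,px(s,o+np.array([np.cos(a),np.sin(a),0])*R))))[0,0],R) for R in np.arange(.026,.047,.001)))
        if best[0]>(10 if n=='side' else 3): pts.append((o+np.array([np.cos(a),np.sin(a),0])*best[1])[:2])
    P=np.array(pts); A=np.c_[2*P,np.ones(len(P))]; q=np.linalg.lstsq(A,(P**2).sum(1),rcond=None)[0]
    print(nm,n,len(P),q[:2].round(4),'R',np.sqrt(q[2]+q[:2]@q[:2]).round(4),'hand',o.round(3))
t=S['top']
for nm,u,v,z in [('boat',286,229,0),('beaker',389,225,.05),('penL',115+30/3,240,.01),('penR',115+95/3,239,.01),('foam',146,167,.045),('clamp',198,203,.01),('clearcap',215,169,.141),('browncap',263,180,.184),('blackcap',303,170,.15)]: print(nm,at(t,u,v,z).round(3))
s=S['side']
for nm,u,v,z in [('stop',190+147/3,125+87/3,.012),('stopbase',190+147/3,125+96/3,.0),('cruc rim',190+54/3,125+97/3,.05)]: print(nm,at(s,u,v,z).round(4))
E
```

```text
clear top 59 [0.4825 0.1594] R 0.0364 hand [0.481 0.157 0.004]
clear side 63 [0.483  0.1581] R 0.0362 hand [0.482 0.154 0.004]
brown top 51 [ 0.4415 -0.003 ] R 0.0359 hand [ 0.441 -0.007  0.004]
brown side 63 [ 0.4423 -0.0044] R 0.0358 hand [ 0.443 -0.006  0.004]
black top 61 [ 0.4759 -0.1507] R 0.0359 hand [ 0.475 -0.153  0.004]
black side 63 [ 0.477  -0.1523] R 0.036 hand [ 0.485 -0.158  0.004]
boat [ 0.398 -0.093  0.   ]
beaker [ 0.411 -0.451  0.05 ]
penL [0.359 0.492 0.01 ]
penR [0.362 0.413 0.01 ]
foam [0.62  0.411 0.045]
clamp [0.493 0.228 0.01 ]
clearcap [0.596 0.15  0.141]
browncap [ 0.553 -0.009  0.184]
blackcap [ 0.59 -0.14  0.15]
stop [0.5281 0.3274 0.012 ]
stopbase [0.5272 0.3266 0.    ]
cruc rim [0.3994 0.2927 0.05  ]
```

jog_arm --dr '[[0,0,3],[0,0,6],[0,0,10],[0,0,10],[0,0,10],[0,0,10],[0,0,10],[0,0,10]]' --delta_pos '[[4,-2.5,-2],[9,-5.5,-4],[14,-8.5,-6],[19,-12,-9],[22.1,-14,-12],[22.1,-14,-15],[22.1,-14,-15],[22.1,-14,-15]]' --gripper '[8.7,8.7,8.7,8.7,8.7,8.7,8.7,8.7]' --force 15

```text
time: 1.35
eef_pos: [0.4725, 0.433, 0.0737]
tcp_rot: [0.119, 0.993, 0.0, 0.0]
wrist_force: [-0.4, 0.2, 0.9]
finger_gap: 0.0872
grasp_force: 0.0
```

```bash
python3 - <<'E'
from h import *
st=get_state(); print(st['time'],st['eef_pos'],st['tcp_rot'],st['q'])
s=snap('wrist','w1.png'); print(px(s,[.472,.432,.012]),px(s,st['eef_pos']),px(s,[.398,.294,.05]),px(s,[.528,.33,.024]))
E
```

```text
1.35 [0.47248767 0.43301207 0.07372534] [1.19018364e-01 9.92891844e-01 4.63003576e-04 4.48675175e-04] [ 6.18835768e-01  3.95971342e-01  1.60170668e+00  8.92051243e-05
  1.14262772e+00 -7.13395174e-01]
(np.float64(254.26271022218617), np.float64(208.03605585023178)) (np.float64(256.03350691861925), np.float64(243.46718370758697)) (np.float64(-24.65632556985051), np.float64(159.14257138487608)) (np.float64(132.23827274783275), np.float64(320.15314854456494))
```

View pics/w1.png

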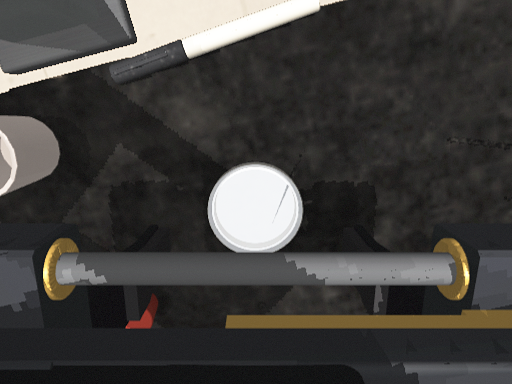

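The dish appears at (255,209), against a prediction of (254,208), so the estimate holds. I'll descend and grip.

jog_arm --dr '[[0,0,0],[0,0,0],[0,0,0],[0,0,0],[0,0,0],[0,0,0],[0,0,0],[0,0,0]]' --delta_pos '[[0,0,-3],[0,0,-5.5],[0,0,-6.8],[0,0,-6.8],[0,0,-6.8],[0,0,-6.8],[0,0,-6.8],[0,0,-6.8]]' --gripper '[8.7,8.7,8.7,8.7,5.2,5.2,5.2,5.2]' --force 15

```text
time: 2.4
eef_pos: [0.4726, 0.4324, 0.005]
tcp_rot: [0.119, 0.993, 0.0, 0.0]
wrist_force: [-0.6, -0.2, 3.2]
finger_gap: 0.0576
grasp_force: 15.0
```

jog_arm --dr '[[0,0,0],[0,0,0],[0,0,0],[0,0,0],[0,0,0],[0,0,0],[0,0,0],[0,0,0],[0,0,0],[0,0,0]]' --delta_pos '[[0,0,0.7],[0,0,2],[0,0,4.5],[0,-1,7.5],[-1,-4,9],[-2.5,-8,9],[-4,-12,9],[-5,-16.5,9],[-5,-21,9],[-5,-25.5,9]]' --gripper '[5.2,5.2,5.2,5.2,5.2,5.2,5.2,5.2,5.2,5.2]'

```text
time: 3.65
eef_pos: [0.4225, 0.1761, 0.0957]
tcp_rot: [0.119, 0.993, 0.0, 0.001]
wrist_force: [0.7, -0.1, 0.2]
finger_gap: 0.0574
grasp_force: 15.0
```

jog_arm --dr '[[0,0,0],[0,0,0],[0,0,0],[0,0,0],[0,0,0],[0,0,0],[0,0,0],[0,0,0],[0,0,0],[0,0,0]]' --delta_pos '[[0,-4.5,0],[0,-9,0],[0,-13.5,0],[0,-18,0],[0,-22.5,0],[1,-26.5,0],[3,-30,0],[5,-32.5,-1],[5.4,-32.8,-3],[5.4,-32.8,-4]]' --gripper '[5.2,5.2,5.2,5.2,5.2,5.2,5.2,5.2,5.2,5.2]'

```text
time: 4.9
eef_pos: [0.4762, -0.151, 0.0543]
tcp_rot: [0.12, 0.993, 0.0, -0.0]
wrist_force: [0.2, -0.0, -0.5]
finger_gap: 0.0574
grasp_force: 15.0
```

```bash
python3 - <<'E'
from h import *
st=get_state(); print(st['time'],st['eef_pos'],st['tcp_rot'],st['finger_gap'])
s=snap('wrist','w2.png'); print(px(s,[.4765,-.1515,.004]),px(s,st['eef_pos']))
b=snap('side','s2.png')['frame'][180:300,210:370,::-1]
a=s['frame'][:,:,::-1]; b=cv2.resize(b,(280,210))
b=np.vstack([b,np.zeros((174,280,3),np.uint8)]); cv2.imwrite('pics/c2.png',np.hstack([a,b]))
E
```

```text
4.9 [ 0.47616272 -0.15103692  0.05427405] [ 1.19695265e-01  9.92810639e-01  9.77032810e-05 -2.63869845e-04] 0.05743778037198524
(np.float64(255.361730593638), np.float64(214.18508146593229)) (np.float64(255.9877400124201), np.float64(243.44978459802346))
```

View pics/c2.png

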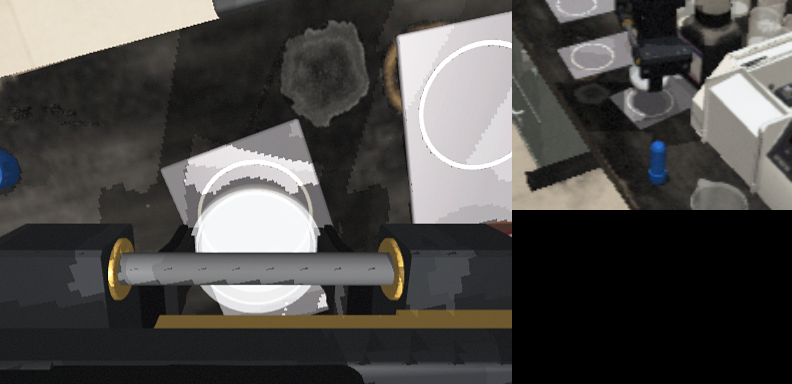

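The dish is held at (256,243), and the ring's left and right edges, at columns 198 and 313, are centred on the same column. I'll lower it and release.

jog_arm --dr '[[0,0,0],[0,0,0],[0,0,0],[0,0,0],[0,0,0],[0,0,0],[0,0,0],[0,0,0],[0,0,0],[0,0,0]]' --delta_pos '[[0,0,-2],[0,0,-3.5],[0,0,-4.3],[0,0,-4.55],[0,0,-4.55],[0,0,-4.55],[0,0,-4.55],[0,0,-4.3],[0,0,-1],[0,0,4]]' --gripper '[5.2,5.2,5.2,5.2,5.2,8.0,8.0,8.0,8.0,8.0]'

```text
time: 6.25
eef_pos: [0.4748, -0.15, 0.094]
tcp_rot: [0.119, 0.993, 0.001, -0.002]
wrist_force: [-0.1, -1.0, -0.8]
finger_gap: 0.0796
grasp_force: 0.0
```

```bash
python3 - <<'E'
from h import *
s=snap('side'); t=snap('top')
for u,v in [(312,250),(313,258),(347,292)]: print('side z0',at(s,u,v,0).round(3))
for u,v in [(327,200),(345,198),(328,185)]:
  for z in (0,.1,.15): print('top',u,v,z,at(t,u,v,z).round(3))
for n,q,l in (('s',s,(250,325,200,330)),('t',t,0)):
    pass
im=t['frame'].astype(int); m=((im[...,2]>90)&(im[...,2]>1.5*im[...,0])); m[:,:335]=0;m[:,365:]=0;m[:215]=0;m[240:]=0
v,u=np.nonzero(m); print(u.min(),u.max(),v.min(),v.max()); print(at(t,u.mean(),v.mean(),.04).round(4))
w=cv2.resize(s['frame'][190:350,230:400,::-1],None,fx=3,fy=3,interpolation=cv2.INTER_CUBIC); cv2.imwrite('pics/c3.png',w)
E
```

```text
side z0 [ 0.512 -0.224  0.   ]
side z0 [ 0.498 -0.252  0.   ]
side z0 [ 0.511 -0.392  0.   ]
top 327 200 0 [ 0.504 -0.245  0.   ]
top 327 200 0.1 [ 0.496 -0.226  0.1  ]
top 327 200 0.15 [ 0.491 -0.217  0.15 ]
top 345 198 0 [ 0.511 -0.311  0.   ]
top 345 198 0.1 [ 0.502 -0.287  0.1  ]
top 345 198 0.15 [ 0.498 -0.275  0.15 ]
top 328 185 0 [ 0.559 -0.249  0.   ]
top 328 185 0.1 [ 0.547 -0.23   0.1  ]
top 328 185 0.15 [ 0.54  -0.221  0.15 ]
343 350 223 229
[ 0.4059 -0.3056  0.04  ]
```

View pics/c3.png

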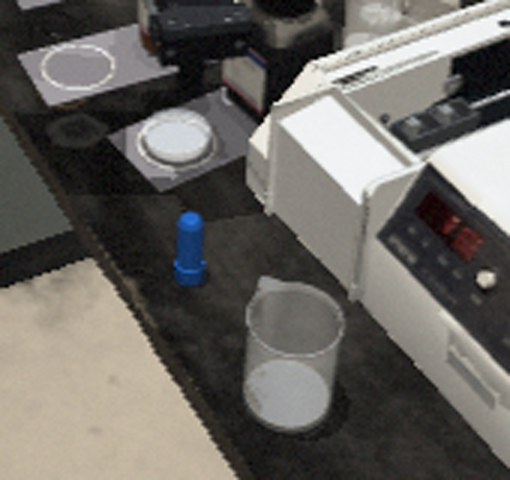

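The dish is centred on its ring (around (175,140) in the crop). The tube stands at (190,250), between the instrument and the beaker. I'll approach turned to about 62° and grip high, so the body stays clear of both.

jog_arm --dr '[[0,0,-4],[0,0,-9],[0,0,-14],[0,0,-14],[0,0,-14],[0,0,-14],[0,0,-14],[0,0,-14]]' --delta_pos '[[-3,-4,1],[-6.9,-9,1],[-6.9,-13,0.5],[-6.9,-15.2,0],[-6.9,-15.2,0],[-6.9,-15.2,0],[-6.9,-15.2,0],[-6.9,-15.2,0]]' --gripper '[7,7,6,6,6,6,6,6]'

```text
time: 7.35
eef_pos: [0.4076, -0.302, 0.0947]
tcp_rot: [0.239, 0.971, -0.0, 0.0]
wrist_force: [0.7, 0.3, -0.2]
finger_gap: 0.0595
grasp_force: 0.0
```

```bash
python3 - <<'E'
from h import *
st=get_state(); print(st['time'],st['eef_pos'],st['tcp_rot'],st['finger_gap'])
s=snap('wrist','w3.png')
R=lambda I:(I[...,2]>70)&(I[...,2]>1.5*I[...,0])
m=R(s['frame'].astype(int)); v,u=np.nonzero(m); print(len(u),u.min(),u.max(),v.min(),v.max())
for z in (0,.068): print(px(s,[.407,-.303,z]))
E
```

```text
7.35 [ 0.40757778 -0.30204999  0.094668  ] [ 2.38878802e-01  9.71049386e-01 -1.94646073e-05  8.53472650e-05] 0.059535492416267356
1709 238 273 183 240
(np.float64(254.32179349087158), np.float64(196.04059961254737))
(np.float64(253.82503713669732), np.float64(225.6200892434594))
```

View pics/w3.png

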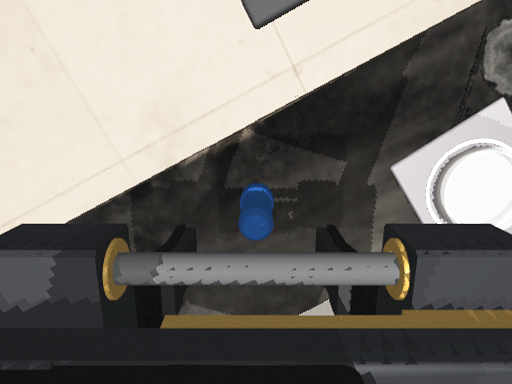

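The tube's top is at (256,222), close to the prediction of (254,226). I'll descend and grip.

jog_arm --dr '[[0,0,0],[0,0,0],[0,0,0],[0,0,0],[0,0,0],[0,0,0],[0,0,0],[0,0,0],[0,0,0],[0,0,0]]' --delta_pos '[[0,0,-3],[0,0,-5.5],[0,0,-6.7],[0,0,-6.7],[0,0,-6.7],[0,0,-6.7],[0,0,-6.7],[0,0,-6.7],[0,0,-6.2],[0,0,-5]]' --gripper '[6,6,6,6,1.8,1.8,1.8,1.8,1.8,1.8]' --force 12

```text
time: 8.65
eef_pos: [0.4069, -0.3023, 0.0446]
tcp_rot: [0.239, 0.971, 0.0, -0.001]
wrist_force: [-0.3, -0.4, -1.1]
finger_gap: 0.0219
grasp_force: 11.9
```

jog_arm --dr '[[0,0,0],[0,0,0],[0,0,2],[0,0,5],[0,0,8],[0,0,11],[0,0,14],[0,0,14],[0,0,14],[0,0,14]]' --delta_pos '[[0,0,2],[0,1,5],[0,4,7],[0,8,7],[0,12.5,7],[0,17,7],[0,21.5,7],[0,26,7],[0.5,30.5,7],[1.5,35,7]]' --gripper '[1.8,1.8,1.8,1.8,1.8,1.8,1.8,1.8,1.8,1.8]'

```text
time: 9.9
eef_pos: [0.4226, 0.0487, 0.1157]
tcp_rot: [0.119, 0.993, -0.0, 0.001]
wrist_force: [0.6, -0.0, 0.2]
finger_gap: 0.0221
grasp_force: 11.9
```

jog_arm --dr '[[0,0,0],[0,0,0],[0,0,0],[0,0,0],[0,0,0],[0,0,0],[0,0,0],[0,0,0]]' --delta_pos '[[2,4,0],[4,8,0],[6,11.2,-2],[6.1,11.2,-4],[6.1,11.2,-6],[6.1,11.2,-6.5],[6.1,11.2,-6.5],[6.1,11.2,-6.5]]' --gripper '[1.8,1.8,1.8,1.8,1.8,1.8,1.8,1.8]'

```text
time: 10.9
eef_pos: [0.4842, 0.1593, 0.0508]
tcp_rot: [0.119, 0.993, 0.0, 0.001]
wrist_force: [0.5, -1.0, 0.5]
finger_gap: 0.0221
grasp_force: 11.9
```

```bash
python3 - <<'E'
from h import *
st=get_state(); print(st['time'],st['eef_pos'],st['tcp_rot'],st['finger_gap'])
s=snap('wrist','w4.png'); b=snap('side')['frame'][130:250,190:350,::-1]
cv2.imwrite('pics/c4.png',np.hstack([s['frame'][:,:,::-1],np.vstack([cv2.resize(b,(280,210),interpolation=cv2.INTER_CUBIC),np.zeros((174,280,3),np.uint8)])]))
print(px(s,[.483,.159,.004]))
E
```

```text
10.9 [0.48421735 0.15925317 0.05077419] [1.19461102e-01 9.92838389e-01 2.59864428e-04 9.54553869e-04] 0.022051119799490596
(np.float64(255.0497549723231), np.float64(213.397665777599))
```

View pics/c4.png

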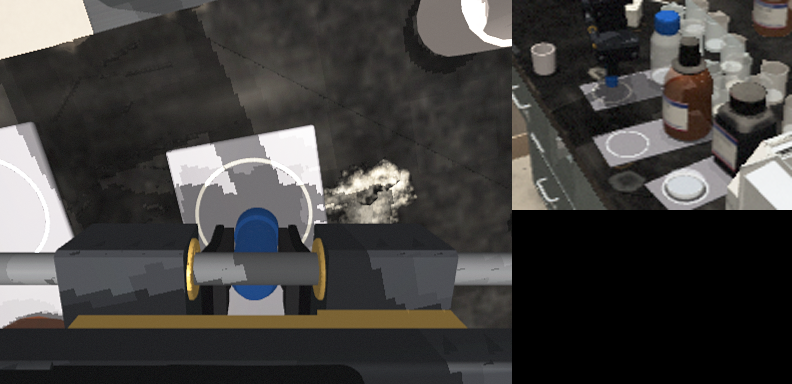

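The tube is at column 256, centred over its ring (columns 197 to 314). I'll set it down, release, and go to the crucible.

jog_arm --dr '[[0,0,0],[0,0,0],[0,0,0],[0,0,0],[0,0,0],[0,0,0],[0,0,0],[0,0,0],[0,0,0],[0,0,0]]' --delta_pos '[[0,0,-1],[0,0,-1.5],[0,0,-1.8],[0,0,-1.8],[0,0,-1.8],[0,0,-1.8],[0,0,-1],[0,0,1],[0,0,5],[-1,2,7]]' --gripper '[1.8,1.8,1.8,1.8,5,5,5,5,5,6]'

```text
time: 12.25
eef_pos: [0.4749, 0.1789, 0.1222]
tcp_rot: [0.12, 0.993, 0.0, 0.002]
wrist_force: [-0.1, 0.3, -1.2]
finger_gap: 0.054
grasp_force: 0.0
```

jog_arm --dr '[[0,0,0],[0,0,0],[0,0,0],[0,0,0],[0,0,0]]' --delta_pos '[[-3,5,0],[-6,9,0],[-7.5,11.5,-2],[-7.5,11.5,-4],[-7.5,11.5,-4]]' --gripper '[8,8.7,8.7,8.7,8.7]'

```text
time: 12.88
eef_pos: [0.3967, 0.2939, 0.0783]
tcp_rot: [0.119, 0.993, -0.001, -0.001]
wrist_force: [-1.2, 0.2, -0.1]
finger_gap: 0.0864
grasp_force: 0.0
```

```bash
python3 - <<'E'
from h import *
st=get_state(); print(st['time'],st['eef_pos'],st['tcp_rot'],st['finger_gap'])
s=snap('wrist','w5.png'); b=snap('side')['frame'][130:250,190:350,::-1]
cv2.imwrite('pics/c5.png',np.hstack([s['frame'][:,:,::-1],np.vstack([cv2.resize(b,(280,210),interpolation=cv2.INTER_CUBIC),np.zeros((174,280,3),np.uint8)])]))
print(px(s,[.398,.294,.05]))
E
```

```text
12.875 [0.39669696 0.29387302 0.07827799] [ 0.11885678  0.99290991 -0.00099434 -0.00141268] 0.0864117403584019
(np.float64(256.8401125608947), np.float64(226.9725319734137))
```

View pics/c5.png

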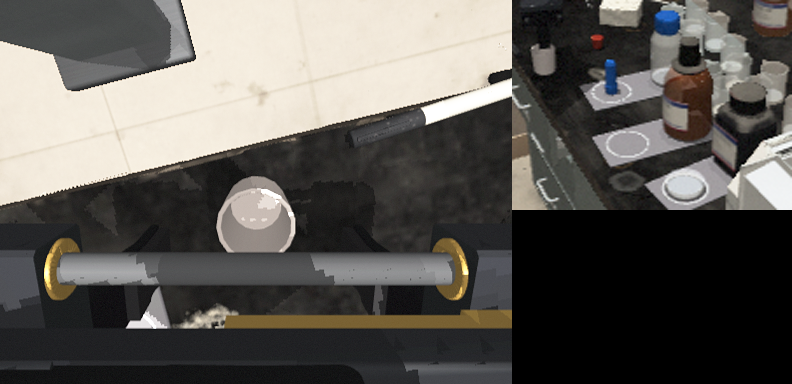

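The tube stands on its ring, and the crucible's rim centre is near (256,225), against a prediction of (257,227). I'll grip it.

jog_arm --dr '[[0,0,0],[0,0,0],[0,0,0],[0,0,0],[0,0,0],[0,0,0],[0,0,0],[0,0,0],[0,0,0],[0,0,0]]' --delta_pos '[[0,0,-3],[0,0,-5.5],[0,0,-6.7],[0,0,-6.7],[0,0,-6.7],[0,0,-6.7],[0,0,-6.7],[0,0,-6.2],[0,0,-4],[0,0,-1]]' --gripper '[8.7,8.7,8.7,8.7,4.2,4.2,4.2,4.2,4.2,4.2]' --force 15

```text
time: 14.22
eef_pos: [0.3975, 0.2938, 0.0696]
tcp_rot: [0.119, 0.993, -0.001, -0.001]
wrist_force: [0.1, 0.4, -0.4]
finger_gap: 0.046
grasp_force: 15.0
```

jog_arm --dr '[[0,0,0],[0,0,0],[0,0,0],[0,0,0],[0,0,0],[0,0,0],[0,0,0],[0,0,0],[0,0,0],[0,0,0]]' --delta_pos '[[0,0,3],[0,-3,5],[0,-8,5],[0,-13,5],[0,-18,5],[0.5,-23,5],[2,-27,5],[4,-29.5,3],[4.4,-29.8,0],[4.4,-29.8,-2]]' --gripper '[4.2,4.2,4.2,4.2,4.2,4.2,4.2,4.2,4.2,4.2]'

```text
time: 15.48
eef_pos: [0.4421, -0.0043, 0.0487]
tcp_rot: [0.12, 0.993, 0.0, -0.0]
wrist_force: [0.8, 0.3, -0.9]
finger_gap: 0.0456
grasp_force: 15.0
```

jog_arm --dr '[[0,0,0],[0,0,0],[0,0,0]]' --delta_pos '[[0,0,-1.2],[0,0,-1.2],[0,0,-1.2]]' --gripper '[4.2,4.2,4.2]'

```text
time: 15.85
eef_pos: [0.4425, -0.0036, 0.0379]
tcp_rot: [0.119, 0.993, 0.0, 0.0]
wrist_force: [-0.2, 0.3, -0.9]
finger_gap: 0.0455
grasp_force: 15.0
```

```bash
python3 - <<'E'
from h import *
st=get_state(); print(st['time'],st['eef_pos'],st['tcp_rot'],st['finger_gap'])
s=snap('wrist','w6.png'); print(px(s,[.442,-.004,.004]))
E
```

```text
15.85 [ 0.44250889 -0.00364937  0.03791899] [1.19210686e-01 9.92868951e-01 6.21751792e-07 2.39819958e-04] 0.045498148518503256
(np.float64(255.21452199708796), np.float64(221.00411364502298))
```

View pics/w6.png

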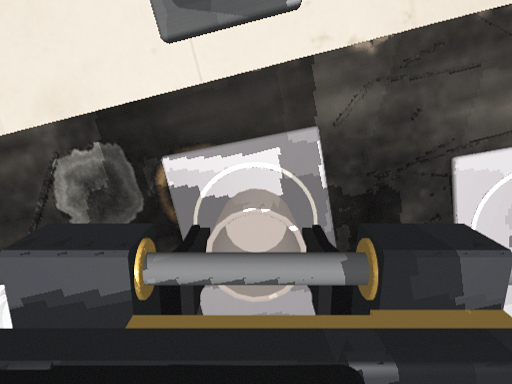

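The crucible is centred at column 256 over its ring (columns 194 to 316). I'll set it down, release, and lift.

jog_arm --dr '[[0,0,0],[0,0,0],[0,0,0],[0,0,0],[0,0,0],[0,0,0],[0,0,0],[0,0,0],[0,0,0],[0,0,0]]' --delta_pos '[[0,0,-1],[0,0,-1.8],[0,0,-2.1],[0,0,-2.1],[0,0,-2.1],[0,0,-2.1],[0,0,-1.5],[0,0,1],[0,0,5],[-1,2,9]]' --gripper '[4.2,4.2,4.2,4.2,7,7,7,7,7,6]'

```text
time: 17.15
eef_pos: [0.4322, 0.0158, 0.1288]
tcp_rot: [0.12, 0.993, -0.0, -0.0]
wrist_force: [1.2, 0.3, -0.8]
finger_gap: 0.0656
grasp_force: 0.0
```

jog_arm --dr '[[0,0,0],[0,0,0],[0,0,0],[0,0,0],[0,0,0],[0,0,0],[0,0,0],[0,0,0],[0,0,0],[0,0,0]]' --delta_pos '[[-1,4,1],[-2,9,1],[-2,14,1],[-1,19,1],[2,23,1],[5,27,0],[8,30.5,-3],[9.6,31.3,-6],[9.6,31.3,-7],[9.6,31.3,-7]]' --gripper '[6,6,6,6,6,6,6,6,6,6]'

```text
time: 18.4
eef_pos: [0.5269, 0.3285, 0.0566]
tcp_rot: [0.119, 0.993, -0.001, -0.001]
wrist_force: [0.1, -0.3, 0.7]
finger_gap: 0.0601
grasp_force: 0.0
```

```bash
python3 - <<'E'
from h import *
st=get_state(); print(st['time'],st['eef_pos'],st['tcp_rot'],st['finger_gap'])
s=snap('wrist','w7.png'); b=snap('side')['frame'][130:250,190:350,::-1]
cv2.imwrite('pics/c7.png',np.hstack([s['frame'][:,:,::-1],np.vstack([cv2.resize(b,(280,210),interpolation=cv2.INTER_CUBIC),np.zeros((174,280,3),np.uint8)])]))
m=s['frame'].astype(int); m=(m[...,0]>70)&(m[...,0]>1.8*m[...,1]); m[:,:150]=0; m[:,360:]=0
v,u=np.nonzero(m); print(len(u),u.min(),u.max(),v.min(),v.max(),px(s,[.528,.329,.012]), at(s,(u.min()+u.max())/2,v.min()+15,.02))
E
```

```text
18.4 [0.5269286  0.32846092 0.05664723] [ 1.19419792e-01  9.92842722e-01 -7.98539744e-04 -1.26692306e-03] 0.06010338784575123
1391 242 282 198 242 (np.float64(257.320711030576), np.float64(217.73359606794855)) [0.5232015  0.33306804 0.02      ]
```

View pics/c7.png

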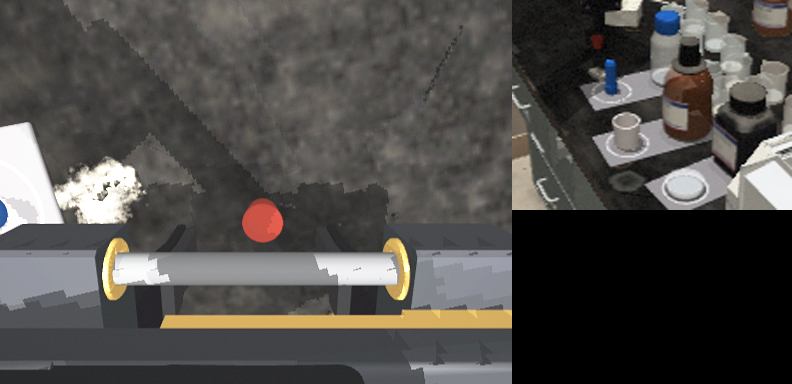

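The crucible stands on its ring. The stopper's top is at (262,222), about 3 mm to +y of the tool. I'll correct for that and grip gently.

jog_arm --dr '[[0,0,0],[0,0,0],[0,0,0],[0,0,0],[0,0,0],[0,0,0],[0,0,0],[0,0,0],[0,0,0],[0,0,0]]' --delta_pos '[[0.1,0.3,-2],[0.1,0.3,-4.5],[0.1,0.3,-5.3],[0.1,0.3,-5.3],[0.1,0.3,-5.3],[0.1,0.3,-5.3],[0.1,0.3,-5.3],[0.1,0.3,-5.3],[0.1,0.3,-4.8],[0.1,0.3,-2]]' --gripper '[6,6,6,6,2,2,2,2,2,2]' --force 6

```text
time: 19.75
eef_pos: [0.5274, 0.3313, 0.0358]
tcp_rot: [0.119, 0.993, -0.001, -0.002]
wrist_force: [-0.4, 0.9, -0.3]
finger_gap: 0.0229
grasp_force: 6.0
```

```bash
python3 - <<'E'
from h import *
st=get_state(); print(st['time'],st['eef_pos'],st['finger_gap'])
s=snap('wrist','w8.png'); t=snap('top'); sd=snap('side')
cv2.imwrite('pics/c8.png',np.vstack([s['frame'][150:330,150:370,::-1]]).repeat(2,0).repeat(2,1))
for n,q,z,(x,y,r) in (('top',t,.016,(302,208,11)),('side',sd,.014,(292,238,13))):
    p=px(q,[.4765,-.1515,.014]); x,y=map(int,p)
    g=q['frame'].min(2); m=np.zeros_like(g); m[y-11:y+12,x-11:x+12]=(g[y-11:y+12,x-11:x+12]>195)
    k,l,stt,c=cv2.connectedComponentsWithStats(m); i=1+np.argmax(stt[1:,4]); print(n,p,c[i],stt[i],at(q,*c[i],z))
E
```

```text
19.75 [0.52742334 0.3313258  0.03584823] 0.022851580323389877
top (np.float64(302.1778658398184), np.float64(207.18475123172337)) [301.95294118 207.13921569] [291 196  23  23 510] [ 0.47654643 -0.15045565  0.016     ]
side (np.float64(288.3286778243975), np.float64(234.30520436022937)) [288.33333333 233.49593496] [277 226  23  16 246] [ 0.47815747 -0.14842367  0.014     ]
```

View pics/c8.png

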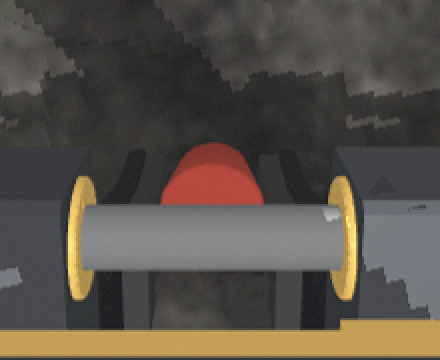

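The stopper is held upright. I'll carry it to the dish.

jog_arm --dr '[[0,0,0],[0,0,0],[0,0,0],[0,0,0],[0,0,0],[0,0,0],[0,0,0],[0,0,0],[0,0,0],[0,0,0]]' --delta_pos '[[0,0,3],[-1,-2,7],[-4,-5,9],[-7,-8.5,9],[-9.5,-12.5,9],[-10.5,-17,9],[-10.5,-21.5,9],[-10.5,-26,9],[-10.5,-30.5,9],[-10.5,-35,9]]' --gripper '[2,2,2,2,2,2,2,2,2,2]'

```text
time: 21.15
eef_pos: [0.4237, -0.0191, 0.1268]
tcp_rot: [0.119, 0.993, 0.0, -0.0]
wrist_force: [1.3, -0.4, 0.1]
finger_gap: 0.0233
grasp_force: 6.0
```

jog_arm --dr '[[0,0,0],[0,0,0],[0,0,0],[0,0,0],[0,0,0],[0,0,0],[0,0,0],[0,0,0]]' --delta_pos '[[0,-4.5,0],[1,-8.5,0],[3,-11.5,-1],[5,-13,-4],[5.3,-13.2,-7],[5.3,-13.2,-8.5],[5.3,-13.2,-8.5],[5.3,-13.2,-8.5]]' --gripper '[2,2,2,2,2,2,2,2]'

```text
time: 22.15
eef_pos: [0.4778, -0.1498, 0.0435]
tcp_rot: [0.119, 0.993, -0.0, 0.001]
wrist_force: [-0.3, 0.1, 0.3]
finger_gap: 0.0232
grasp_force: 6.0
```

```bash
python3 - <<'E'
from h import *
st=get_state(); print(st['time'],st['eef_pos'],st['finger_gap'])
s=snap('wrist','w9.png'); b=snap('side')['frame'][180:280,230:350,::-1]
print(px(s,[.477,-.1505,.02]),px(s,st['eef_pos']))
cv2.imwrite('pics/c9.png',np.hstack([s['frame'][:,:,::-1],np.vstack([cv2.resize(b,(280,233),interpolation=cv2.INTER_CUBIC),np.zeros((151,280,3),np.uint8)])]))
E
```

```text
22.15 [ 0.47783556 -0.14978852  0.04347894] 0.023164675748459186
(np.float64(254.4422276734338), np.float64(226.53196139791905)) (np.float64(256.01038118960065), np.float64(243.4776946215494))
```

View pics/c9.png

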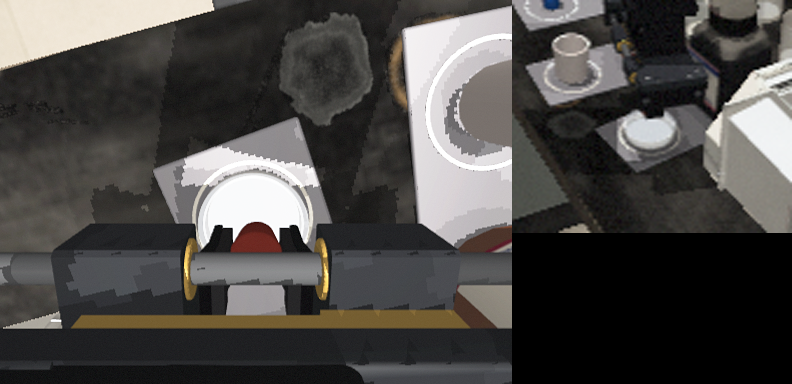

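The stopper is at column 256, and the dish spans columns 200 to 308. I'll lower it, release, and retreat upward.

jog_arm --dr '[[0,0,0],[0,0,0],[0,0,0],[0,0,0],[0,0,0],[0,0,0],[0,0,0],[0,0,0],[0,0,0],[0,0,0]]' --delta_pos '[[0,0,-1],[0,0,-1.8],[0,0,-2.2],[0,0,-2.2],[0,0,-2.2],[0,0,-2.2],[0,0,-2.2],[0,0,-1],[0,0,3],[0,0,8]]' --gripper '[2,2,2,2,4.5,4.5,4.5,4.5,4.5,4.5]'

```text
time: 23.5
eef_pos: [0.4765, -0.1494, 0.1234]
tcp_rot: [0.119, 0.993, 0.0, -0.001]
wrist_force: [0.9, -1.4, 0.3]
finger_gap: 0.0451
grasp_force: 0.0
```

jog_arm --dr '[[0,0,0],[0,0,0],[0,0,0],[0,0,0],[0,0,0]]' --delta_pos '[[0,0,5],[-2,0,10],[-5,0,12],[-5,0,12],[-5,0,12]]' --gripper '[4.5,4.5,4.5,4.5,4.5]'

```text
time: 24.12
eef_pos: [0.4274, -0.1497, 0.2425]
tcp_rot: [0.119, 0.993, -0.0, 0.0]
wrist_force: [0.2, 0.1, -0.2]
finger_gap: 0.045
grasp_force: 0.0
```

```bash
python3 - <<'E'
from h import *
st=get_state(); print(st['time'],st['eef_pos'],st['finger_gap'],st['wrist_force'])
s=snap('wrist'); b=snap('side')['frame'][130:270,190:350,::-1]
print(px(s,[.477,-.1505,.02]),px(s,[.4765,-.1515,.004]))
cv2.imwrite('pics/c10.png',np.hstack([s['frame'][60:,120:400,::-1],cv2.resize(b,(370,324),interpolation=cv2.INTER_CUBIC)]))
E
```

```text
24.125 [ 0.42741842 -0.14970091  0.24251748] 0.044987100352598036 [ 0.2387123   0.14363834 -0.24697086]
(np.float64(265.31696701244647), np.float64(208.4248913016901)) (np.float64(264.06419837747166), np.float64(204.42580788917664))
```

View pics/c10.png

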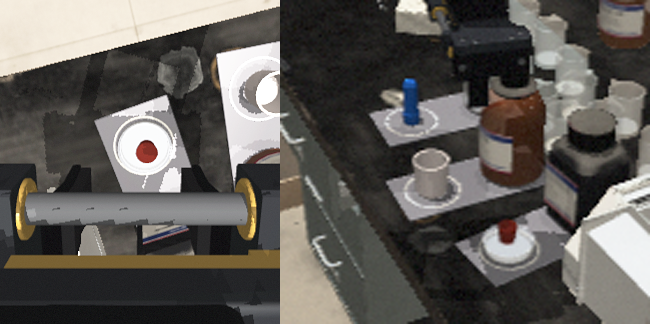

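All four items are upright and on target: the tube, crucible and dish sit on their rings, and the stopper's top at (147,152) is within a few millimetres of the dish centre at (144,146). Handing in.

```bash
python3 -c "
from cell import *
print(finish_job())"
```

```text
the job is handed in; nothing more can be done
None
```

I handed the job in at about 24 s of the 107 s limit: in the last pictures the crucible, tube and dish stood on their rings with the stopper upright near the middle of the dish's lid, the arm never went near the beaker, foam block or pen, and no verdict was reported.

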